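# Open the food-waste caddy by its pedal and throw the lemon in

## Task

The lemon has gone off: open the food-waste caddy on the worktop by pressing its pedal down to the stop with the gripper, so that the lid springs up, then let the pedal go and put the lemon in the caddy. Leave the lid standing open for more scraps, and leave the mandarin and the garlic bulb where they are.

Things in the scene. Friction and masses are not known exactly. Their poses are not given: they have to be found in the camera images.
- caddy: Steel food-waste caddy, black plinth, fixed to the worktop: 170 mm deep (its x), 200 wide (its y), rim 130 above the worktop, walls 4, inner floor at 34. Origin: centre of its underside; z up, x from the pedal side (front, robot side) to the lid's hinge (rear). Black lid, shut at the start, top at 138 mm, held by a latch tongue mid front rim (top at 145).
- pedal (a joint): Angle of the pedal: 0 at rest (sloping up towards the robot by 0.25 rad), 0.22 rad pressed to its stop. The lid's latch lets go only in about the last tenth of the travel. Its spring needs about 3.5 N at the middle of the tread to begin and 8 N at the stop, and lifts it back when released.
- pedal_tread (a point): Middle of the top face of the pedal's ribbed tread, 56 mm long (fore and aft), 80 mm wide. At rest 87 mm in front of the caddy's front wall and 49 mm above the worktop; goes down 24 mm to the stop (and 5 mm away from the caddy). The pedal's hinge lies under the caddy, 20 mm behind its front wall, 15 mm above the worktop.
- lid (a joint): Angle of the lid: 0 shut, 1.85 rad fully open (leaning back, its free edge about 300 mm above the worktop). Hinged along the rear rim; once unlatched its spring raises it fully by itself in about 2 s and holds it there.
- lemon_1_centre (a point): Centre of the yellow lemon, 70 mm long (its x, level at the start), 58 mm wide (its y), 56 mm high, about 0.1 kg, lying loose on the worktop to the right of the caddy.
- mandarin_1_centre (a point): Centre of the orange mandarin, 63 mm across and 58 mm high, a loose bystander.
- garlic_1_centre (a point): Centre of the white garlic bulb, 50 mm across and 51 mm high, a loose bystander.
There are look-alikes about, which are no part of the job. What is shaped like the part that bears lemon_1_centre but green or purple is not meant.

How it is judged:
By the outcome, as a careful person would: the job done as asked, in the order asked, and still so for the second after the job is handed in, with the robot touching nothing.
It also fails if it takes over 48 s, if anything falls off the work surface, if the arm or the gripper's body presses on something with over 40 N, if the wrist force passes 120 N, or if a joint passes its speed limit or range.

## Robot

A 6-joint arm with a two-finger parallel gripper is mounted at the origin on a cart in front of the work surface, level with it; the furniture and walls round the work are solid. World frame = base frame: x ahead of the robot, y to its left, z up, the work surface at z = 0. Lengths are in m, angles in degrees, forces in N, time in s.
With the tool pointing down it reaches from about 0.375 to 0.9 m from the base axis. Payload 3.1 kg.
Tool frame: the origin (TCP) lies between the finger pads; the fingertips stand 11 mm ahead of it and the grasp point (between the pads) lies 8 mm behind it; z points along the fingers, y is the line along which they close (so a half turn about z gives the same grasp; the last joint's range is limited). The gripper opens to 87 mm and grips with 3 to 60 N. Pads are 19 mm wide; open, the fingers measure 117 mm over their backs; the gripper's body (75 mm by 190 mm) begins 51 mm behind the grasp point.
Start: joints at [-81.561, 30.224, 82.088, -0, 67.689, -10.227], TCP at [0.2, -0.592, 0.199] pointing down, gripper open.
Joint ranges: [-176.69, 176.69], [-43.24, 126.21], [12.49, 139.97], [-82, 262], [0, 151.66], [-163.58, 163.58]. Speed limits (degrees/s): [159.86, 159.86, 180, 180, 180, 180].

## Interface

Orientations are given as a 3x3 rotation matrix whose columns are the frame's x, y, z axes.
In Python, from rig import bot, viewer, workorder, nets gives the robot as it stands. The module is installed in compiled form; this text tells all that it offers.
- The arm moves only by the tool move_arm, never from a script. Its argument "increments" is a list of rows, each a list of 7 numbers: the shift along the tool's x, y, z normalised to -1 to 1, where 1 is 0.3 m, then the turn, a rotation vector about the tool's x, y, z normalised to -1 to 1, where 1 is pi rad, then the opening, from 0 (shut) to 1 (fully open). In form: [[tx, ty, tz, wx, wy, wz, grip], ...]. A call has 1 to 10 rows; each row is the pose to reach, as a shift and turn from the pose commanded when the call began, along the tool's axes at that moment, turning the shorter way round; what a row does not reach only later rows make up. A row lasts 1/12 s, in which the tool goes at most 41.7 mm and 7.16 degrees, less where a joint would pass 70% of its speed; a pose out of reach is approached as far as the arm can. A call with a number of a shift or a turn outside -1 to 1 is refused whole. A call with a gripper value outside its range is refused whole. The fingers move at their own pace and stop on an object; the grip force is fixed at half the most. Time passes only in rows, so rows that repeat a pose let the fingers close. It gives the time, the measured TCP pose, the force, the opening and the grip force at its end, in the units of the state.
- bot.read_state(): the state, without advancing time (a new reading comes with each control period).
- viewer.capture(name): name is "scene" or "top" or "wrist"; returns a dict with "image" (384x512x3 uint8, blue, green, red), "K" (3x3 intrinsics, pixels), "dist" ([k1, k2, p1, p2, k3] as OpenCV has them; the pictures are not rectified), "eye" and "orientation" of the camera in the world. Camera axes: x right, y up, looking along -z (the intrinsics and any distortion apply to the point x, -y, -z); pixel columns grow to the right and rows downward; lengths in m; the calibration is good to about 2 mm. A picture is of the moment at which its call begins. There is no depth.
- workorder.hand_in(): hands the job in; it is judged then, once.
Trained networks look in the newest picture that a camera, given by its name, has taken for a name from the list of things; names that differ only in an ending like _2 or _b are one class to them, and where a whole thing is asked for, a point or a joint stands for the part that bears it (a point fixed in the world has none). Each returns a list of dicts, best first, with "conf" (0 to 1); they miss things now and then, are a little off and sometimes report something else, mostly with a low value. They report only what shows in the picture. A call takes as long as a camera call. They do not tell look-alikes from the thing itself.
- nets.find_in(camera, thing): "location" ([column, row] in pixels, amid what is visible of it).
The state is a dict: "time_s": time; "joint_positions": joint angles; "qvel": joint speeds; "tau": joint torques, N m; "position": TCP position; "tcp_rot": TCP orientation; "force": force on the tool from outside, world axes, zero at the start; "moment": the same for the moment, N m; "opening": opening from 0.0 (shut) to 1.0 (fully open); "grasp_force": force on a finger pad.
Only numpy, scipy, OpenCV 4.12 (cv2) and the standard library are available. Lean on these libraries where they do the work, as an engineer would, in place of code of your own. Each camera call takes 0.05 s, during which the arm holds its last target. There are 200 camera calls.

## Working session

There is one attempt and no reset: what is moved stays moved. The work goes in short steps, Python scripts to look and compute and a tool call to move; the robot and the scene stay as the last step left them, time stands still between calls to the robot, and variables do not carry over. Pictures are saved under pics/ and viewed, at most 10 in all, crops included, and the job is handed in when it is done.

Besides the shell and the picture viewer there is one more tool, called after "Emit:" by a JSON object that holds its "fn" and its "kwargs". move_arm: Moves the arm, as the interface text tells. Its arguments: {"type":"object","properties":{"increments":{"type":"array"}},"required":["increments"]}

```bash
mkdir -p pics; cat > h.py <<'E'
import numpy as np, cv2
from rig import bot, viewer, workorder, nets
def ray(c,uv):
    p=cv2.undistortPoints(np.array([[uv]],float),np.array(c["K"],float),np.array(c["dist"],float))[0,0]
    d=np.array(c["orientation"])@np.array([p[0],-p[1],-1.]); return np.array(c["eye"]),d/np.linalg.norm(d)
def atz(c,uv,z):
    e,d=ray(c,uv); return e+d*(z-e[2])/d[2]
def tri(rays):
    A=sum(np.eye(3)-np.outer(d,d) for e,d in rays); b=sum((np.eye(3)-np.outer(d,d))@e for e,d in rays)
    return np.linalg.solve(A,b)
def proj(c,P):
    q=np.array(c["orientation"]).T@(np.array(P)-np.array(c["eye"])); q=np.array([[q[0],-q[1],-q[2]]])
    return cv2.projectPoints(q,np.zeros(3),np.zeros(3),np.array(c["K"],float),np.array(c["dist"],float))[0][0,0]
E
python3 - <<'E'
from h import *
np.set_printoptions(precision=4,suppress=True)
C={}
for n in("scene","top"):
    c=C[n]=viewer.capture(n); cv2.imwrite(f"pics/{n}0.png",c["image"]); print(n,c["eye"])
    for t,z in(("lemon_1_centre",.028),("mandarin_1_centre",.029),("garlic_1_centre",.025),("pedal_tread",.049),("caddy",.07),("lid",.138)):
        for r in nets.find_in(n,t)[:4]: print(t,r["conf"],r["location"],atz(c,r["location"],z))
s=bot.read_state();print(s["time_s"],s["tcp_rot"],s["force"])
E
```

```text
scene [0.166  0.5302 0.9685]
lemon_1_centre 0.77 [293.6, 170.0] [ 0.5225 -0.3912  0.028 ]
lemon_1_centre 0.76 [336.6, 188.0] [ 0.3654 -0.3803  0.028 ]
lemon_1_centre 0.68 [240.7, 193.5] [ 0.6259 -0.2139  0.028 ]
mandarin_1_centre 0.8 [261.5, 176.7] [ 0.6024 -0.3113  0.029 ]
garlic_1_centre 0.47 [293.8, 195.1] [ 0.4751 -0.2897  0.025 ]
pedal_tread 0.92 [217.7, 286.6] [0.5054 0.1149 0.049 ]
caddy 0.65 [177.2, 247.0] [0.6594 0.0739 0.07  ]
lid 0.65 [170.3, 232.5] [0.665  0.0796 0.138 ]
top [ 0.3836 -0.1388  1.0817]
lemon_1_centre 0.8 [344.4, 198.6] [ 0.5366 -0.3994  0.028 ]
lemon_1_centre 0.8 [337.0, 260.9] [ 0.3743 -0.3746  0.028 ]
lemon_1_centre 0.22 [159.9, 148.7] [0.6687 0.0904 0.028 ]
mandarin_1_centre 0.85 [309.4, 174.7] [ 0.6002 -0.3074  0.029 ]
garlic_1_centre 0.51 [309.4, 222.9] [ 0.4726 -0.3053  0.025 ]
pedal_tread 0.72 [151.8, 210.4] [0.5011 0.0998 0.049 ]
caddy 0.72 [158.0, 151.3] [0.6505 0.0858 0.07  ]
caddy 0.34 [342.6, 199.8] [ 0.5274 -0.3843  0.07  ]
lid 0.86 [157.2, 140.9] [0.6582 0.0738 0.138 ]
0.7 [[ 0.9474  0.3201  0.    ]
 [ 0.3201 -0.9474 -0.0001]
 [-0.      0.0001 -1.    ]] [0.0926 0.2562 0.0626]
```

View pics/top0.png

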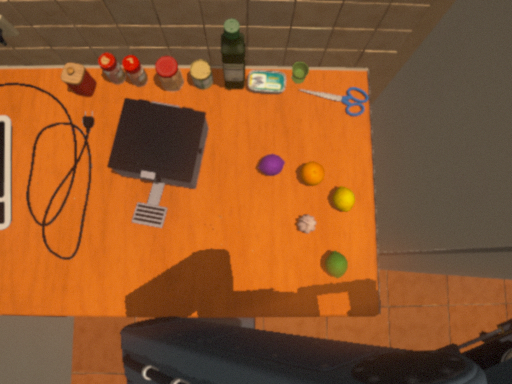

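View pics/scene0.png

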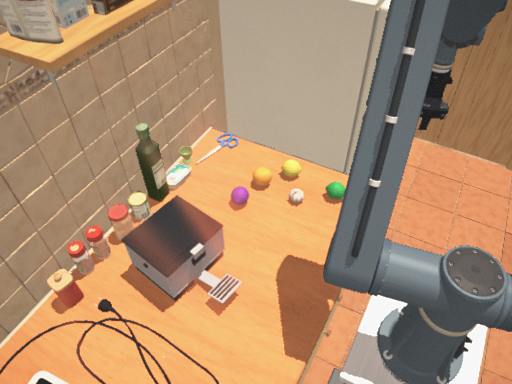

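The real lemon is yellow at top (344,198) and scene (291,169). The green one at top (337,263) and the purple one at top (271,165) are look-alikes. The caddy's tread is at top (150,215) and its lid is shut. Next I'll refine these positions.

```bash
python3 - <<'E'
from h import *
np.set_printoptions(precision=4,suppress=True)
C={n:viewer.capture(n) for n in("scene","top")}
def seg(lo,hi):
    R=[]
    for n,c in C.items():
        m=cv2.inRange(cv2.cvtColor(c["image"],cv2.COLOR_BGR2HSV),lo,hi)
        box=(slice(150,220),slice(225,365)); M=np.zeros_like(m); M[box]=m[box]
        k,l,st,ce=cv2.connectedComponentsWithStats(M); i=1+np.argmax(st[1:,4])
        pts=cv2.findContours((l==i).astype(np.uint8),0,1)[0][0]
        print(n,ce[i],st[i],cv2.minAreaRect(pts)); R.append((c,ce[i]))
    P=tri([ray(*r) for r in R]); print(P,[proj(c,P)-u for c,u in R],[atz(c,u,.028) for c,u in R])
print("lemon");seg((25,150,80),(33,255,255))
print("mandarin");seg((13,200,180),(19,255,255))
for n,(x,y,w,h),f in(("top",(90,80,140,160),5),):
    cv2.imwrite("pics/crop_top.png",cv2.resize(C[n]["image"][y:y+h,x:x+w],None,fx=3.7,fy=3.7,interpolation=2))
im=C["top"]["image"][130:290,250:390]; cv2.imwrite("pics/crop_fruit.png",cv2.resize(im,None,fx=3.7,fy=3.7,interpolation=2))
import os
a=cv2.imread("pics/crop_top.png");b=cv2.imread("pics/crop_fruit.png");cv2.imwrite("pics/c1.png",cv2.resize(np.hstack([a,b]),None,fx=.77,fy=.77)); print(np.hstack([a,b]).shape)
E
```

```text
lemon
scene [285.6667 165.75  ] [284 163   5   7  12] ((285.7000427246094, 166.40000915527344), (6.708203315734863, 1.7888542413711548), 63.43495178222656)
top [348.4615 197.5769] [344 193   9  10  52] ((348.70001220703125, 197.9000244140625), (7.602630138397217, 7.602630138397217), 63.43495178222656)
[ 0.5498 -0.4097  0.0184] [array([2.7561, 0.3667]), array([-1.2794, -3.3342])] [array([ 0.555 , -0.3975,  0.028 ]), array([ 0.5394, -0.4104,  0.028 ])]
mandarinTraceback (most recent call last):
  File "<stdin>", line 14, in <module>
  File "<stdin>", line 9, in seg
    return _wrapfunc(a, 'argmax', axis=axis, out=out, **kwds)
    return bound(*args, **kwds)
ValueError: attempt to get argmax of an empty sequence
```

```bash
python3 - <<'E'
from h import *
np.set_printoptions(precision=4,suppress=True)
C={n:viewer.capture(n) for n in("top",)}
I=C["top"]["image"]
h=cv2.cvtColor(I,cv2.COLOR_BGR2HSV); print(h[198,338:352],h[170,312],h[230,340])
a=I[85:235,95:220];b=I[140:290,265:390]
cv2.imwrite("pics/c1.png",cv2.resize(np.hstack([a,b]),None,fx=3.2,fy=3.2,interpolation=2))
E
```

```text
[[ 23 255 191]
 [ 23 255 198]
 [ 23 255 203]
 [ 24 255 215]
 [ 24 255 220]
 [ 24 255 228]
 [ 24 255 234]
 [ 25 255 238]
 [ 25 255 240]
 [ 25 255 240]
 [ 25 255 241]
 [ 25 255 239]
 [ 25 255 235]
 [ 25 255 234]] [ 19 255 242] [ 13 218 227]
```

View pics/c1.png

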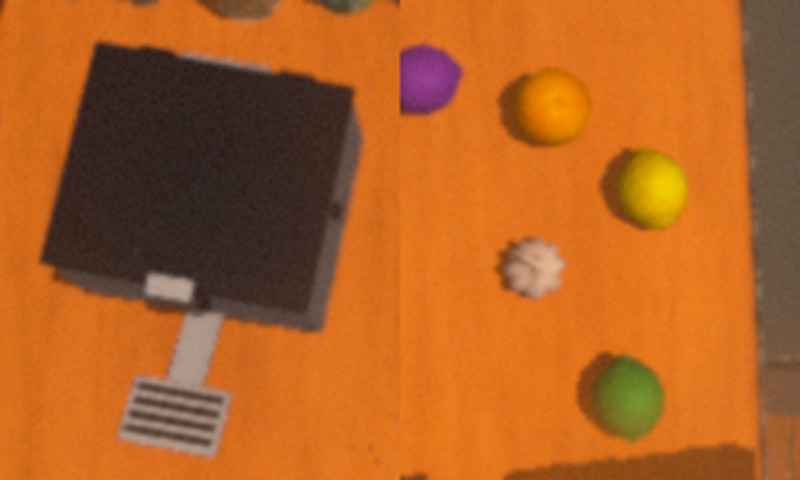

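The crop shows the lid's front edge from (42,262) to (308,313), the tread's corners at (135,377), (232,392), (214,457) and (118,438), and the lemon at (652,188). Next I'll compute the poses.

```bash
cat >> h.py <<'E'
def lemon(c,box):
    m=cv2.inRange(cv2.cvtColor(c["image"],cv2.COLOR_BGR2HSV),(21,180,60),(34,255,255))
    M=np.zeros_like(m); M[box]=m[box]; M=cv2.morphologyEx(M,cv2.MORPH_OPEN,np.ones((3,3)))
    k,l,st,ce=cv2.connectedComponentsWithStats(M); i=1+np.argmax(st[1:,4])
    e=cv2.fitEllipse(cv2.findContours((l==i).astype(np.uint8),0,1)[0][0]); print(st[i],e); return e
E
python3 - <<'E'
from h import *
np.set_printoptions(precision=4,suppress=True)
t=viewer.capture("top"); s=viewer.capture("scene")
f=lambda x,y:(x/3.2+95-.35,y/3.2+85-.35)
L=[atz(t,f(*p),.138) for p in((42,262),(308,313),(354,88),(96,44))]
for p in L: print("lid",p)
print("sizes",[np.linalg.norm(L[i]-L[(i+1)%4]) for i in range(4)], "ctr",sum(L)/4)
yaw=[np.degrees(np.arctan2(*(d[[1,0]]))) for d in(L[2]-L[1],L[3]-L[0])]+[np.degrees(np.arctan2(-d[0],d[1])) for d in(L[0]-L[1],L[3]-L[2])]; print("yaw",yaw)
T=[atz(t,f(*p),z) for p,z in(((135,377),.042),((232,392),.042),((214,457),.056),((118,438),.056))]
print("tread",T,sum(T)/4)
el=lemon(t,(slice(175,225),slice(325,370))); es=lemon(s,(slice(155,185),slice(275,305)))
P=tri([ray(t,el[0]),ray(s,es[0])]); print(P,atz(t,el[0],.028),atz(s,es[0],.028))
print(proj(t,P),proj(s,P))
E
```

```text
lid [0.5949 0.1885 0.138 ]
lid [ 0.5575 -0.0098  0.138 ]
lid [ 0.7314 -0.0395  0.138 ]
lid [0.7657 0.1587 0.138 ]
sizes [np.float64(0.20176041551769802), np.float64(0.17640222012788193), np.float64(0.2011602574980213), np.float64(0.17345631268017667)] ctr [0.6624 0.0745 0.138 ]
yaw [np.float64(-9.682147254405484), np.float64(-9.870517482192245), np.float64(-10.681776798310343), np.float64(-9.845368910696436)]
tread [array([0.5222, 0.1408, 0.042 ]), array([0.5105, 0.0624, 0.042 ]), array([0.4575, 0.072 , 0.056 ]), array([0.4719, 0.1481, 0.056 ])] [0.4905 0.1058 0.049 ]
[334 187  21  24 373] ((343.9007568359375, 198.60128784179688), (19.503923416137695, 22.545419692993164), 167.09982299804688)Traceback (most recent call last):
  File "<stdin>", line 11, in <module>
  File "h.py", line 17, in lemon
    k,l,st,ce=cv2.connectedComponentsWithStats(M); i=1+np.argmax(st[1:,4])
                                                       ~~~~~~~~~^^^^^^^^^^
    return _wrapfunc(a, 'argmax', axis=axis, out=out, **kwds)
    return bound(*args, **kwds)
ValueError: attempt to get argmax of an empty sequence
```

Emit:
{"fn": "move_arm", "kwargs": {"increments": [[0.82, -0.95, 0, 0, 0, 0, 0], [0.82, -0.95, 0, 0, 0, 0, 0], [0.82, -0.95, 0, 0, 0, 0, 0], [0.82, -0.95, 0, 0, 0, 0, 0], [0.82, -0.95, 0, 0, 0, 0, 0], [0.82, -0.95, 0, 0, 0, 0, 0], [0.82, -0.95, 0, 0, 0, 0, 0], [0.82, -0.95, 0, 0, 0, 0, 0], [0.82, -0.95, 0, 0, 0, 0, 0], [0.82, -0.95, 0, 0, 0, 0, 0]]}}

```text
time_s: 1.78
position: [0.342, -0.2357, 0.1987]
tcp_rot: [[0.945, 0.326, -0.002], [0.326, -0.945, 0.006], [0.0, -0.006, -1.0]]
force: [-0.5, -0.1, -0.2]
opening: 0.322
grasp_force: 0.0
```

Emit:
{"fn": "move_arm", "kwargs": {"increments": [[0.82, -0.95, 0.17, 0, 0, 0.159, 0], [0.82, -0.95, 0.17, 0, 0, 0.159, 0], [0.82, -0.95, 0.17, 0, 0, 0.159, 0], [0.82, -0.95, 0.17, 0, 0, 0.159, 0], [0.82, -0.95, 0.17, 0, 0, 0.159, 0], [0.82, -0.95, 0.17, 0, 0, 0.159, 0], [0.82, -0.95, 0.17, 0, 0, 0.159, 0], [0.82, -0.95, 0.17, 0, 0, 0.159, 0], [0.82, -0.95, 0.17, 0, 0, 0.159, 0], [0.82, -0.95, 0.17, 0, 0, 0.159, 0]]}}

```text
time_s: 2.62
position: [0.4849, 0.1076, 0.1477]
tcp_rot: [[0.985, -0.172, 0.001], [-0.172, -0.985, 0.0], [0.001, -0.0, -1.0]]
force: [0.3, -1.4, -0.2]
opening: 0.004
grasp_force: 0.0
```

Emit:
{"fn": "move_arm", "kwargs": {"increments": [[0, 0, 0.13, 0, 0, 0, 0], [0, 0, 0.24, 0, 0, 0, 0], [0, 0, 0.26, 0, 0, 0, 0], [0, 0, 0.28, 0, 0, 0, 0], [0, 0, 0.3, 0, 0, 0, 0], [-0.003, 0, 0.32, 0, 0, 0, 0], [-0.006, 0, 0.335, 0, 0, 0, 0], [-0.009, 0, 0.35, 0, 0, 0, 0], [-0.012, 0, 0.36, 0, 0, 0, 0], [-0.015, 0, 0.36, 0, 0, 0, 0]]}}

```text
time_s: 3.45
position: [0.4792, 0.106, 0.0398]
tcp_rot: [[0.985, -0.173, -0.0], [-0.173, -0.985, 0.0], [-0.0, 0.0, -1.0]]
force: [0.6, 0.3, 0.2]
opening: 0.008
grasp_force: 0.0
```

```bash
python3 - <<'E'
from h import *
s=bot.read_state();print(s["force"],s["position"])
c=viewer.capture("scene");cv2.imwrite("pics/s1.png",c["image"])
E
```

```text
[0.55989887 0.30973146 0.22003968] [0.47915391 0.1060085  0.03978851]
```

View pics/s1.png

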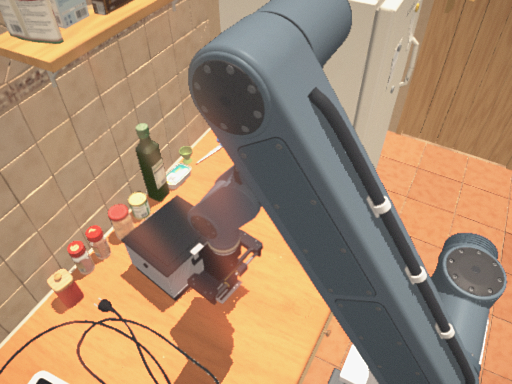

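The lid is still shut and there is no force, so the fingers seem not to be on the tread. I'll check with the other cameras.

```bash
python3 - <<'E'
from h import *
w=viewer.capture("wrist");t=viewer.capture("top");s=viewer.capture("scene")
for n,c in(("wrist",w),("top",t),("scene",s)):
    print(n,nets.find_in(n,"pedal_tread")[:2], proj(c,[.479,.106,.029]), proj(c,[.4926,.1044,.049]))
a=cv2.resize(s["image"][200:320,150:300],None,fx=3,fy=3,interpolation=2)
b=cv2.resize(w["image"],(480,360)); cv2.imwrite("pics/w1.png",cv2.resize(np.hstack([a,b]),None,fx=.86,fy=.86))
E
```

```text
wrist [{'location': [246.9, 170.4], 'conf': 0.88}] [255.61873224 214.24559126] [254.38796674 204.19384258]
top [{'location': [157.2, 196.3], 'conf': 0.61}] [150.78595121 219.80594134] [149.83930529 213.73953671]
scene [{'location': [225.3, 292.4], 'conf': 0.51}] [228.70408491 292.12325622] [224.0765614  285.54814026]
```

View pics/w1.png

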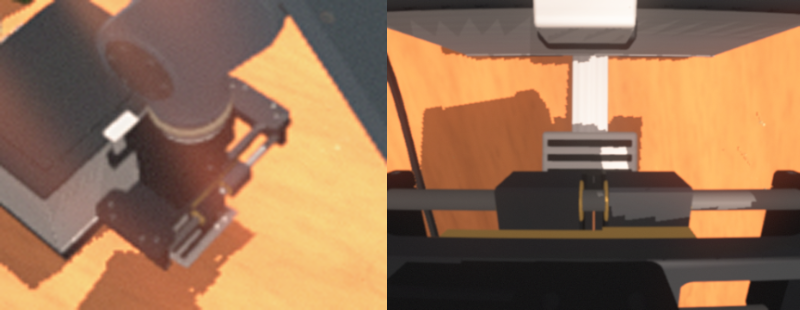

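```bash
python3 - <<'E'
from h import *
np.set_printoptions(precision=4,suppress=True)
w=viewer.capture("wrist"); print(w["K"],w["eye"],w["dist"])
s=bot.read_state(); print(s["tau"],s["moment"],s["force"])
u=np.array([np.cos(np.radians(-10)),np.sin(np.radians(-10)),0]); v=np.array([-u[1],u[0],0])
f=np.array([.662,.0745,0])-.085*u  # front wall
k=lambda x:(x-387)/.806
for ang in(0,.22):
    a=.25-ang
    h=f+.02*u+[0,0,.015]; # rest centre: -.107u,+.034
    r=np.array([-.107,.034]); c,s_=np.cos(ang),np.sin(ang); r=np.array([r[0]*c-r[1]*s_*1, r[1]*c+r[0]*s_])
    ctr=h+r[0]*u+[0,0,r[1]]; e=np.array([np.cos(a)*u[0],np.cos(a)*u[1],-np.sin(a)])
    print(ang,ctr)
    for n,d in(("far",.028),("near",-.028)):
        print(n,[proj(w,ctr+d*e+y*v)*.806+[387,0] for y in(.04,-.04)])
print(proj(w,[.479,.106,.029])*.806+[387,0])
E
```

```text
[[279.382    0.     255.9741]
 [  0.     279.382  192.355 ]
 [  0.       0.       1.    ]] [0.5444 0.0944 0.2248] [-0.0353  0.      0.      0.      0.    ]
[ -0.0041 -38.0222  -7.724    0.0138  -0.0826   0.    ] [0.012  0.0657 0.04  ] [ 0.9915 -0.5247  0.2777]
0 [0.4926 0.1044 0.049 ]
far [array([543.3775, 130.8412]), array([641.3894, 130.9635])]
near [array([543.2767, 199.4547]), array([641.313, 199.588])]
0.22 [0.4878 0.1052 0.0248]
far [array([547.9405, 132.4503]), array([636.9997, 132.5619])]
near [array([550.4299, 191.1765]), array([634.4588, 191.289 ])]
[593.2573 173.2952]
```

Emit:
{"fn": "move_arm", "kwargs": {"increments": [[0, 0, 0.007, 0, 0, 0, 0], [0, 0, 0.014, 0, 0, 0, 0], [0, 0, 0.014, 0, 0, 0, 0]]}}

```text
time_s: 4.1
position: [0.479, 0.1062, 0.0353]
tcp_rot: [[0.985, -0.173, -0.001], [-0.173, -0.985, 0.0], [-0.001, 0.0, -1.0]]
force: [-0.4, -0.5, 0.4]
opening: 0.001
grasp_force: 0.0
```

```bash
python3 - <<'E'
from h import *
w=viewer.capture("wrist");g=cv2.cvtColor(w["image"],cv2.COLOR_BGR2HSV)
s=bot.read_state();print(s["tau"],s["force"])
b=cv2.resize(w["image"][150:225,180:330],None,fx=4,fy=4,interpolation=2); cv2.imwrite("pics/w2.png",b)
E
```

```text
[-7.54019071e-03 -3.81157994e+01 -7.49126896e+00  1.33971040e-02
 -9.32796230e-02  3.54739257e-05] [ 0.28657583 -1.02805548  0.48783797]
```

View pics/w2.png

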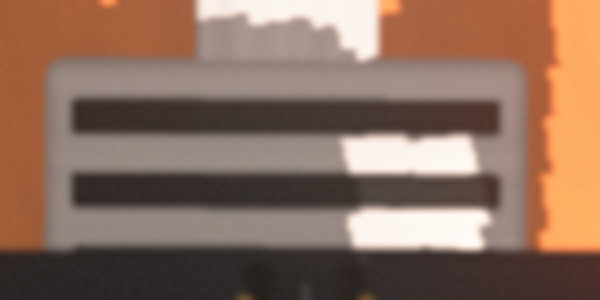

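Emit:
{"fn": "move_arm", "kwargs": {"increments": [[0, 0, 0.007, 0, 0, 0, 0], [0, 0, 0.014, 0, 0, 0, 0], [0, 0, 0.02, 0, 0, 0, 0], [0, 0, 0.02, 0, 0, 0, 0]]}}

```text
time_s: 4.48
position: [0.4789, 0.1062, 0.0295]
tcp_rot: [[0.985, -0.173, -0.001], [-0.173, -0.985, 0.0], [-0.001, 0.0, -1.0]]
force: [-0.3, 0.7, 3.1]
opening: 0.007
grasp_force: 1.4
```

```bash
python3 - <<'E'
from h import *
w=viewer.capture("wrist");s=viewer.capture("scene")
st=bot.read_state();print(st["tau"],st["force"],st["position"])
a=cv2.resize(s["image"][225:315,180:270],(450,450),interpolation=2)
b=cv2.resize(w["image"][150:225,185:320],None,fx=2.5,fy=2.5,interpolation=2); b=cv2.copyMakeBorder(b,0,450-b.shape[0],0,0,0)
cv2.imwrite("pics/w3.png",np.hstack([a,b]));print(b.shape)
for p in([.479,.106,.018],[.4926,.1044,.049],[.4878,.1052,.0248]): print((proj(s,p)-[180,225])*5)
E
```

```text
[-2.72522382e-01 -3.69165015e+01 -7.43110120e+00 -4.83053306e-02
 -3.99288274e-01 -1.47303064e-03] [-0.64014845 -0.21166394  3.57086898] [0.47902804 0.10623016 0.02970705]
(450, 338, 3)
[244.66545714 345.99064922]
[220.382807  302.7407013]
[230.33416804 331.22653937]
```

View pics/w3.png

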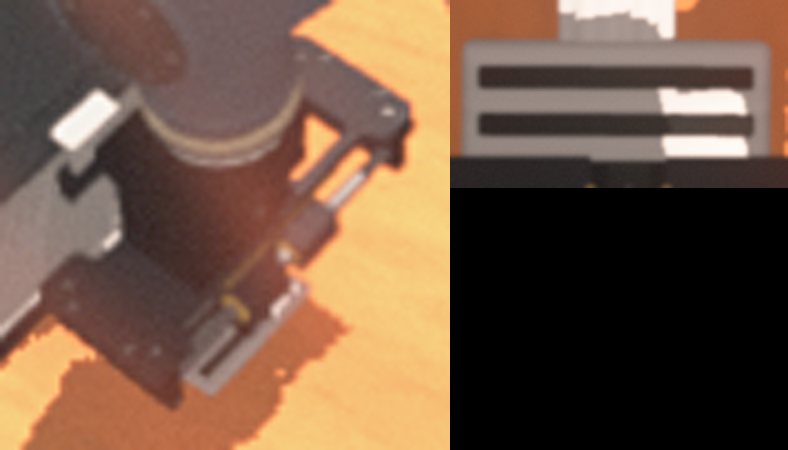

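Emit:
{"fn": "move_arm", "kwargs": {"increments": [[-0.002, 0, 0.007, 0, 0, 0, 0], [-0.004, 0, 0.014, 0, 0, 0, 0], [-0.004, 0, 0.02, 0, 0, 0, 0], [-0.004, 0, 0.02, 0, 0, 0, 0]]}}

```text
time_s: 4.92
position: [0.4775, 0.1065, 0.0233]
tcp_rot: [[0.985, -0.173, -0.001], [-0.173, -0.985, 0.0], [-0.001, 0.0, -1.0]]
force: [-1.9, 0.7, 3.8]
opening: 0.005
grasp_force: 1.9
```

```bash
python3 - <<'E'
from h import *
w=viewer.capture("wrist");s=viewer.capture("scene");cv2.imwrite("pics/s5.png",s["image"])
st=bot.read_state();print(st["force"],st["position"],w["eye"])
g=w["image"].astype(int); 
for r in(172,176): print(r,[tuple(g[r,c]) for c in range(178,196,2)],[tuple(g[r,c]) for c in range(306,324,2)])
E
```

```text
[-2.12674656  1.30850354  4.7838875 ] [0.47755735 0.10646879 0.02351023] [0.54263446 0.09467092 0.20790286]
172 [(np.int64(55), np.int64(92), np.int64(161)), (np.int64(53), np.int64(90), np.int64(158)), (np.int64(54), np.int64(90), np.int64(158)), (np.int64(54), np.int64(91), np.int64(159)), (np.int64(53), np.int64(91), np.int64(160)), (np.int64(72), np.int64(98), np.int64(151)), (np.int64(116), np.int64(124), np.int64(143)), (np.int64(131), np.int64(137), np.int64(154)), (np.int64(132), np.int64(139), np.int64(155))] [(np.int64(134), np.int64(142), np.int64(164)), (np.int64(135), np.int64(142), np.int64(164)), (np.int64(131), np.int64(139), np.int64(162)), (np.int64(117), np.int64(126), np.int64(151)), (np.int64(79), np.int64(101), np.int64(156)), (np.int64(58), np.int64(93), np.int64(164)), (np.int64(58), np.int64(93), np.int64(166)), (np.int64(58), np.int64(93), np.int64(167)), (np.int64(56), np.int64(93), np.int64(167))]
176 [(np.int64(54), np.int64(92), np.int64(161)), (np.int64(55), np.int64(92), np.int64(161)), (np.int64(55), np.int64(92), np.int64(159)), (np.int64(56), np.int64(92), np.int64(161)), (np.int64(55), np.int64(93), np.int64(162)), (np.int64(71), np.int64(97), np.int64(151)), (np.int64(112), np.int64(121), np.int64(140)), (np.int64(126), np.int64(133), np.int64(147)), (np.int64(125), np.int64(132), np.int64(147))] [(np.int64(117), np.int64(124), np.int64(144)), (np.int64(132), np.int64(138), np.int64(161)), (np.int64(130), np.int64(137), np.int64(160)), (np.int64(114), np.int64(125), np.int64(150)), (np.int64(74), np.int64(99), np.int64(155)), (np.int64(57), np.int64(92), np.int64(163)), (np.int64(56), np.int64(91), np.int64(165)), (np.int64(59), np.int64(95), np.int64(168)), (np.int64(59), np.int64(94), np.int64(168))]
```

Emit:
{"fn": "move_arm", "kwargs": {"increments": [[-0.002, 0, 0.01, 0, 0, 0, 0], [-0.004, 0, 0.02, 0, 0, 0, 0], [-0.004, 0, 0.025, 0, 0, 0, 0]]}}

```text
time_s: 5.27
position: [0.4763, 0.1067, 0.0159]
tcp_rot: [[0.985, -0.173, -0.001], [-0.173, -0.985, 0.0], [-0.001, 0.0, -1.0]]
force: [-2.3, 1.8, 4.9]
opening: 0.007
grasp_force: 2.5
```

Emit:
{"fn": "move_arm", "kwargs": {"increments": [[-0.002, 0, 0.007, 0, 0, 0, 0], [-0.003, 0, 0.014, 0, 0, 0, 0], [-0.003, 0, 0.014, 0, 0, 0, 0]]}}

```text
time_s: 5.52
position: [0.4756, 0.1068, 0.0117]
tcp_rot: [[0.985, -0.173, -0.001], [-0.173, -0.985, 0.0], [-0.001, 0.0, -1.0]]
force: [-2.3, 0.5, 7.0]
opening: 0.003
grasp_force: 2.7
```

```bash
python3 - <<'E'
from h import *
w=viewer.capture("wrist");s=viewer.capture("scene")
st=bot.read_state();print(st["force"],st["position"],st["joint_positions"])
a=cv2.resize(s["image"][205:315,140:270],None,fx=3,fy=3,interpolation=2)
b=cv2.resize(w["image"],(400,300)); b=cv2.copyMakeBorder(b,0,a.shape[0]-300,0,0,0)
cv2.imwrite("pics/w4.png",np.hstack([a,b]))
E
```

```text
[-2.08781217  0.49842855  6.52343717] [0.47563454 0.10680125 0.01185577] [-5.09091009e-01  3.85214697e+01  1.09778394e+02  7.65349604e-03
  3.17514561e+01  9.94416324e+01]
```

View pics/w4.png

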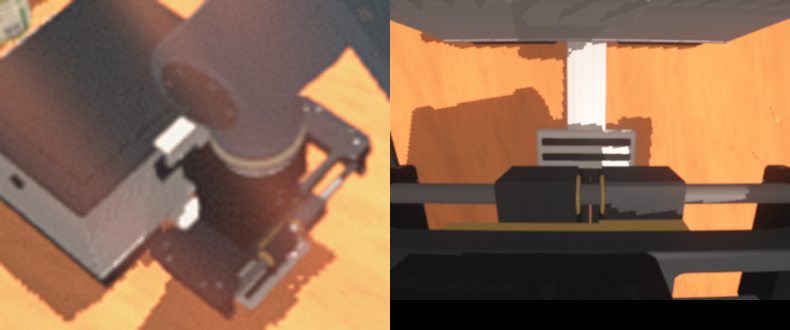

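Emit:
{"fn": "move_arm", "kwargs": {"increments": [[-0.002, 0, 0.007, 0, 0, 0, 0], [-0.003, 0, 0.014, 0, 0, 0, 0], [-0.003, 0, 0.014, 0, 0, 0, 0]]}}

```text
time_s: 5.87
position: [0.4751, 0.1069, 0.0076]
tcp_rot: [[0.985, -0.173, -0.0], [-0.173, -0.985, 0.0], [-0.0, -0.0, -1.0]]
force: [-2.3, 1.6, 6.0]
opening: 0.005
grasp_force: 3.0
```

Emit:
{"fn": "move_arm", "kwargs": {"increments": [[-0.002, 0, 0.007, 0, 0, 0, 0], [-0.003, 0, 0.014, 0, 0, 0, 0], [-0.003, 0, 0.014, 0, 0, 0, 0]]}}

```text
time_s: 6.12
position: [0.4747, 0.107, 0.0035]
tcp_rot: [[0.985, -0.173, 0.001], [-0.173, -0.985, -0.0], [0.001, -0.0, -1.0]]
force: [-2.4, 1.6, 6.8]
opening: 0.003
grasp_force: 3.3
```

```bash
python3 - <<'E'
from h import *
print([ (n,viewer.capture(n) and nets.find_in(n,"lid")[:1]) for n in("top","scene")])
st=bot.read_state();print(st["force"],st["position"])
w=viewer.capture("wrist"); print(w["image"][30:40,255].tolist())
E
```

```text
[('top', [{'location': [157.3, 138.7], 'conf': 0.56}]), ('scene', [{'location': [164.6, 232.8], 'conf': 0.92}])]
[-0.95289115 -0.70538057  5.71455339] [0.47464323 0.10702924 0.00373674]
[[87, 93, 105], [89, 95, 106], [89, 95, 106], [87, 92, 105], [88, 93, 105], [89, 94, 106], [90, 96, 109], [89, 95, 107], [88, 95, 107], [89, 95, 107]]
```

Emit:
{"fn": "move_arm", "kwargs": {"increments": [[0, 0, 0.01, 0, 0, 0, 0], [0, 0, 0.015, 0, 0, 0, 0], [0, 0, 0.015, 0, 0, 0, 0]]}}

```text
time_s: 6.62
position: [0.4745, 0.1071, 0.0008]
tcp_rot: [[0.985, -0.173, 0.001], [-0.173, -0.985, -0.0], [0.001, -0.0, -1.0]]
force: [-4.2, 0.7, 23.1]
opening: 0.006
grasp_force: 11.3
```

```bash
python3 - <<'E'
from h import *
print([ (n,viewer.capture(n) and nets.find_in(n,"lid")[:1]) for n in("top","scene")])
s=viewer.capture("scene")
a=cv2.resize(s["image"][150:320,100:300],None,fx=2,fy=2,interpolation=2)
w=viewer.capture("wrist");b=cv2.resize(w["image"],(400,300)); b=cv2.copyMakeBorder(b,0,a.shape[0]-300,0,0,0)
cv2.imwrite("pics/w5.png",np.hstack([a,b]))
st=bot.read_state();print(st["force"],st["position"])
E
```

```text
[('top', [{'location': [152.8, 125.6], 'conf': 0.94}]), ('scene', [{'location': [158.3, 214.9], 'conf': 0.64}])]
[-4.48262856  0.94124619 21.39721492] [0.47446286 0.10707718 0.00082506]
```

Emit:
{"fn": "move_arm", "kwargs": {"increments": [[0, 0, -0.05, 0, 0, 0, 0], [0, 0, -0.15, 0, 0, 0, 0], [-0.05, 0, -0.3, 0, 0, 0, 0], [-0.1, 0, -0.45, 0, 0, 0, 0], [-0.15, 0, -0.6, 0, 0, 0, 0], [-0.15, 0, -0.75, 0, 0, 0, 1], [-0.15, 0, -0.75, 0, 0, 0, 1]]}}

```text
time_s: 7.5
position: [0.4319, 0.115, 0.2284]
tcp_rot: [[0.985, -0.172, 0.009], [-0.172, -0.985, -0.0], [0.008, -0.001, -1.0]]
force: [0.1, 0.1, 0.6]
opening: 0.088
grasp_force: 0.0
```

```bash
python3 - <<'E'
from h import *
np.set_printoptions(precision=4,suppress=True)
t=viewer.capture("top");s=viewer.capture("scene");w=viewer.capture("wrist")
st=bot.read_state();print(st["time_s"],st["force"],st["position"],w["eye"])
for n,c in(("top",t),("scene",s),("wrist",w)): print(n,[(r["location"],r["conf"]) for r in nets.find_in(n,"pedal_tread")[:1]+nets.find_in(n,"lid")[:1]])
def sq(i): return cv2.resize(i,(400,300))
cv2.imwrite("pics/m1.png",np.vstack([np.hstack([sq(t["image"]),sq(s["image"])]),np.hstack([sq(w["image"]),sq(w["image"])*0])]))
E
```

```text
7.65 [-0.214  -0.1102 -0.9483] [0.4318 0.1148 0.2257] [0.4962 0.1032 0.4134]
top [([154.7, 209.6], 0.87), ([156.8, 87.3], 0.88)]
scene [([218.9, 285.0], 0.68), ([138.7, 194.7], 0.91)]
wrist [([250.6, 122.2], 0.83)]
```

View pics/m1.png

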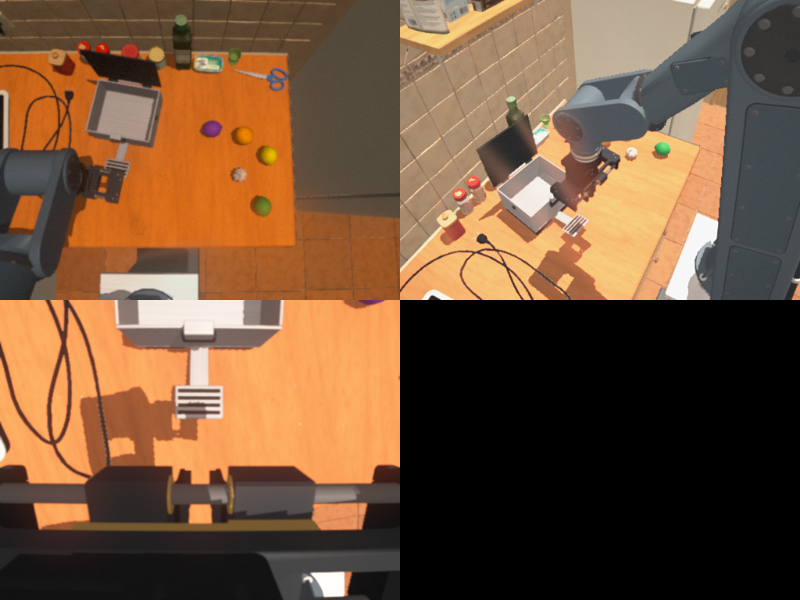

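The lid stands open and the pedal is back at rest. Contact with the tread came about 30 mm lower than the reported TCP implies, so I'll approach the lemon carefully.

Emit:
{"fn": "move_arm", "kwargs": {"increments": [[0.317, 0.813, 0, 0, 0, 0, 1], [0.317, 0.813, 0, 0, 0, 0, 1], [0.317, 0.813, 0, 0, 0, 0, 1], [0.317, 0.813, 0, 0, 0, 0, 1], [0.317, 0.813, 0, 0, 0, 0, 1], [0.317, 0.813, 0, 0, 0, 0, 1], [0.317, 0.813, 0, 0, 0, 0, 1]]}}

```text
time_s: 8.53
position: [0.4833, -0.1481, 0.2232]
tcp_rot: [[0.984, -0.177, 0.001], [-0.177, -0.984, -0.003], [0.002, 0.003, -1.0]]
force: [0.1, -0.5, 0.2]
opening: 0.97
grasp_force: 0.0
```

Emit:
{"fn": "move_arm", "kwargs": {"increments": [[0.317, 0.813, 0.05, 0, 0, 0, 1], [0.317, 0.813, 0.05, 0, 0, 0, 1], [0.317, 0.813, 0.05, 0, 0, 0, 1], [0.317, 0.813, 0.05, 0, 0, 0, 1], [0.317, 0.813, 0.05, 0, 0, 0, 1], [0.317, 0.813, 0.05, 0, 0, 0, 1], [0.317, 0.813, 0.05, 0, 0, 0, 1], [0.317, 0.813, 0.05, 0, 0, 0, 1]]}}

```text
time_s: 9.2
position: [0.5328, -0.4019, 0.2067]
tcp_rot: [[0.984, -0.176, -0.001], [-0.176, -0.984, 0.0], [-0.001, -0.0, -1.0]]
force: [-0.7, 0.7, -0.1]
opening: 1.002
grasp_force: 0.0
```

```bash
cat >> h.py <<'E'
def show():
    s=bot.read_state(); print(s["time_s"],"pos",s["position"],"F",s["force"],"op",s["opening"]); return s
E
python3 - <<'E'
from h import *
np.set_printoptions(precision=4,suppress=True)
s=show(); w=viewer.capture("wrist"); cv2.imwrite("pics/w6.png",w["image"]); print(w["eye"])
for t,z in(("lemon_1_centre",.028),("mandarin_1_centre",.029),("garlic_1_centre",.025)):
    for r in nets.find_in("wrist",t)[:3]: print(t,r["conf"],r["location"],atz(w,r["location"],z))
e=lemon(w,(slice(0,384),slice(0,512)))
P=atz(w,e[0],.028); a=np.radians(e[2]+90); d=np.array([np.cos(a),np.sin(a)])
q=atz(w,np.array(e[0])+d*20,.028)-P; print("lemon",P,"axis heading",np.degrees(np.arctan2(q[1],q[0])))
print("tool x heading",np.degrees(np.arctan2(s["tcp_rot"][1][0],s["tcp_rot"][0][0])))
for k in(-1,1): print("ends", atz(w,np.array(e[0])+k*d*e[1][1]/2,.028), atz(w,np.array(e[0])+k*np.array([-d[1],d[0]])*e[1][0]/2,.028))
E
```

```text
9.2 pos [ 0.5328 -0.4019  0.2067] F [-0.6649  0.7395 -0.1107] op 1.0015375594608256
[ 0.5978 -0.414   0.3912]
lemon_1_centre 0.84 [92.9, 127.5] [ 0.6289 -0.2066  0.028 ]
lemon_1_centre 0.8 [249.8, 170.7] [ 0.5378 -0.3949  0.028 ]
lemon_1_centre 0.68 [254.9, 276.7] [ 0.383  -0.3738  0.028 ]
mandarin_1_centre 0.77 [176.2, 129.7] [ 0.6064 -0.3123  0.029 ]
garlic_1_centre 0.78 [196.7, 221.8] [ 0.4796 -0.3089  0.025 ]Traceback (most recent call last):
  File "<stdin>", line 6, in <module>
  File "h.py", line 17, in lemon
    k,l,st,ce=cv2.connectedComponentsWithStats(M); i=1+np.argmax(st[1:,4])
                                                       ~~~~~~~~~^^^^^^^^^^
    return _wrapfunc(a, 'argmax', axis=axis, out=out, **kwds)
    return bound(*args, **kwds)
ValueError: attempt to get argmax of an empty sequence
```

```bash
python3 - <<'E'
from h import *
np.set_printoptions(precision=4,suppress=True)
s=show(); w=viewer.capture("wrist"); I=w["image"].astype(float); r=I[...,1]/(I[...,2]+1)
print(r[171,200:300:4]); print(I[171,250])
x0,y0=205,125
m=np.zeros(r.shape,np.uint8); m[y0:220,x0:300]=((r>.72)&(I[...,0]<.5*I[...,1])&(I[...,2]>60))[y0:220,x0:300]
m=cv2.morphologyEx(m,cv2.MORPH_OPEN,np.ones((3,3)))
k,l,st,ce=cv2.connectedComponentsWithStats(m); i=1+np.argmax(st[1:,4]); print(st[1:])
e=cv2.fitEllipse(cv2.findContours((l==i).astype(np.uint8),0,1)[0][0]); print(e)
P=atz(w,e[0],.028); a=np.radians(e[2]+90); d=np.array([np.cos(a),np.sin(a)])
q=atz(w,np.array(e[0])+d*20,.028)-P; print("lemon",P,"axis",np.degrees(np.arctan2(q[1],q[0])))
L=lambda d,n:np.linalg.norm(atz(w,np.array(e[0])+d*n/2,.03)-atz(w,np.array(e[0])-d*n/2,.03))
print(L(d,e[1][1]),L(np.array([-d[1],d[0]]),e[1][0]))
E
```

```text
9.4 pos [ 0.5326 -0.3961  0.2084] F [0.4109 0.6427 1.1114] op 0.9983294900857556
[0.5584 0.5602 0.5609 0.5398 0.5497 0.5471 0.5472 0.5528 0.5706 0.7593
 0.7719 0.7735 0.773  0.7884 0.7906 0.7958 0.7831 0.9333 0.9647 0.8926
 0.685  0.6902 0.6772 0.6654 0.664 ]
[ 59. 147. 186.]
[[ 235  146   44   49 1607]]
((256.4165954589844, 169.7383575439453), (40.96421813964844, 48.251312255859375), 153.88870239257812)
lemon [ 0.537  -0.3974  0.028 ] axis 16.014922438534082
0.06399080888552162 0.05393270037582037
```

Emit:
{"fn": "move_arm", "kwargs": {"increments": [[0.015, 0, 0.1, 0, 0, -0.035, 1], [0.015, 0, 0.2, 0, 0, -0.07, 1], [0.015, 0, 0.3, 0, 0, -0.105, 1], [0.015, 0, 0.39, 0, 0, -0.14, 1], [0.015, 0, 0.39, 0, 0, -0.14, 1], [0.015, 0, 0.39, 0, 0, -0.14, 1]]}}

```text
time_s: 9.95
position: [0.5368, -0.397, 0.0912]
tcp_rot: [[0.965, 0.262, -0.003], [0.262, -0.965, 0.003], [-0.002, -0.003, -1.0]]
force: [0.4, -0.3, 1.0]
opening: 1.001
grasp_force: 0.0
```

```bash
python3 - <<'E'
from h import *
np.set_printoptions(precision=4,suppress=True)
s=show(); w=viewer.capture("wrist"); cv2.imwrite("pics/w7.png",w["image"])
print(proj(w,[.537,-.397,.028]),[ (r["location"],r["conf"],atz(w,r["location"],.035)) for r in nets.find_in("wrist","lemon_1_centre")[:3]])
print("tool x heading",np.degrees(np.arctan2(s["tcp_rot"][1][0],s["tcp_rot"][0][0])))
E
```

```text
9.95 pos [ 0.5368 -0.397   0.0912] F [ 0.4066 -0.3087  1.0079] op 1.0006235877662084
[256.051  195.7381] [([60.9, 34.8], 0.76, array([ 0.6263, -0.2108,  0.035 ])), ([255.9, 195.9], 0.64, array([ 0.5386, -0.3964,  0.035 ]))]
tool x heading 15.167592409673778
```

View pics/w7.png

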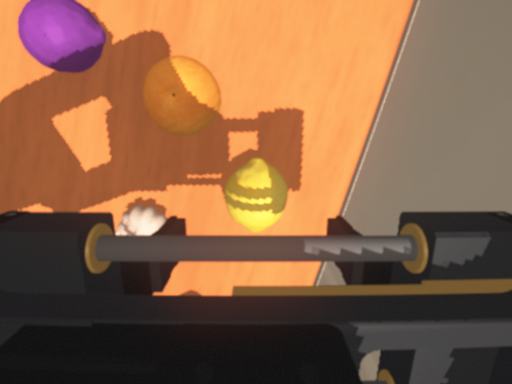

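Last picture: the lemon is centred between the open fingers at (256,196) with its long axis along the tool's x. The garlic is at (143,218), left of the left finger.

```bash
python3 - <<'E'
from h import *
np.set_printoptions(precision=4,suppress=True)
s=show(); w=viewer.capture("wrist"); R=np.array(s["tcp_rot"]);p=np.array(s["position"])
for k in(-.04,-.03,-.02,-.01,0,.011):
    print(k,[proj(w,p+R@[0,y,k]) for y in(.0435,-.0435)])
E
```

```text
10.05 pos [ 0.5387 -0.3996  0.0942] F [-0.7315 -0.9798 -0.1022] op 1.001800783755092
-0.04 [array([333.1029, 243.2549]), array([178.241 , 243.1901])]
-0.03 [array([328.6467, 236.2202]), array([182.74  , 236.1602])]
-0.02 [array([324.6739, 229.9527]), array([186.7509, 229.8968])]
-0.01 [array([321.1106, 224.3342]), array([190.3485, 224.2818])]
0 [array([317.8968, 219.2693]), array([193.5932, 219.2201])]
0.011 [array([314.7076, 214.2454]), array([196.8133, 214.1993])]
```

Emit:
{"fn": "move_arm", "kwargs": {"increments": [[0, 0, 0.06, 0, 0, 0, 1], [0, 0, 0.12, 0, 0, 0, 1], [0, 0, 0.18, 0, 0, 0, 1], [0, 0, 0.21, 0, 0, 0, 1], [0, 0, 0.23, 0, 0, 0, 1], [0, 0, 0.24, 0, 0, 0, 1], [0, 0, 0.24, 0, 0, 0, 1]]}}

```text
time_s: 10.68
position: [0.5378, -0.3996, 0.0206]
tcp_rot: [[0.965, 0.263, 0.001], [0.263, -0.965, -0.001], [0.0, 0.001, -1.0]]
force: [0.9, 1.0, -0.0]
opening: 1.0
grasp_force: 0.0
```

Emit:
{"fn": "move_arm", "kwargs": {"increments": [[0, 0, 0.02, 0, 0, 0, 1], [0, 0, 0.04, 0, 0, 0, 1], [0, 0, 0.055, 0, 0, 0, 1], [0, 0, 0.055, 0, 0, 0, 1]]}}

```text
time_s: 11.02
position: [0.5368, -0.3987, 0.0025]
tcp_rot: [[0.965, 0.263, -0.001], [0.263, -0.965, 0.001], [-0.001, -0.002, -1.0]]
force: [0.1, -0.1, 0.0]
opening: 1.001
grasp_force: 0.0
```

Emit:
{"fn": "move_arm", "kwargs": {"increments": [[0, 0, 0.012, 0, 0, 0, 1], [0, 0, 0.024, 0, 0, 0, 1], [0, 0, 0.024, 0, 0, 0, 1]]}}

```text
time_s: 11.27
position: [0.537, -0.3989, -0.0045]
tcp_rot: [[0.965, 0.263, -0.001], [0.263, -0.965, 0.001], [-0.001, -0.001, -1.0]]
force: [0.2, 0.6, -0.3]
opening: 1.002
grasp_force: 0.0
```

Emit:
{"fn": "move_arm", "kwargs": {"increments": [[0, 0, 0.01, 0, 0, 0, 1], [0, 0, 0.017, 0, 0, 0, 1], [0, 0, 0.017, 0, 0, 0, 1]]}}

```text
time_s: 11.52
position: [0.5372, -0.399, -0.0093]
tcp_rot: [[0.965, 0.263, -0.001], [0.263, -0.965, 0.001], [-0.0, -0.001, -1.0]]
force: [0.5, 0.9, 0.5]
opening: 1.002
grasp_force: 0.0
```

Emit:
{"fn": "move_arm", "kwargs": {"increments": [[0, 0, 0, 0, 0, 0, 0], [0, 0, 0, 0, 0, 0, 0], [0, 0, 0, 0, 0, 0, 0], [0, 0, 0, 0, 0, 0, 0], [0, 0, 0, 0, 0, 0, 0], [0, 0, 0, 0, 0, 0, 0], [0, 0, 0, 0, 0, 0, 0], [0, 0, 0, 0, 0, 0, 0]]}}

```text
time_s: 12.18
position: [0.5373, -0.399, -0.0086]
tcp_rot: [[0.965, 0.263, -0.0], [0.263, -0.965, 0.0], [-0.0, -0.0, -1.0]]
force: [-0.4, 0.8, 1.3]
opening: 0.634
grasp_force: 30.0
```

Emit:
{"fn": "move_arm", "kwargs": {"increments": [[0, 0, -0.05, 0, 0, 0, 0], [0, 0, -0.12, 0, 0, 0, 0], [0, 0, -0.2, 0, 0, 0, 0], [0, 0, -0.3, 0, 0, 0, 0], [0, 0, -0.4, 0, 0, 0, 0], [0, 0, -0.5, 0, 0, 0, 0], [0, 0, -0.6, 0, 0, 0, 0], [0, 0, -0.7, 0, 0, 0, 0], [0, 0, -0.8, 0, 0, 0, 0], [0, 0, -0.8, 0, 0, 0, 0]]}}

```text
time_s: 13.02
position: [0.5406, -0.4024, 0.2402]
tcp_rot: [[0.965, 0.263, 0.011], [0.263, -0.965, -0.011], [0.007, 0.014, -1.0]]
force: [1.3, -1.1, -1.3]
opening: 0.632
grasp_force: 30.0
```

```bash
python3 - <<'E'
from h import *
np.set_printoptions(precision=4,suppress=True)
s=show(); print(s["grasp_force"],s["joint_positions"])
c=viewer.capture("top"); w=viewer.capture("wrist")
for n,cc in(("top",c),("wrist",w)):
  for t in("lemon_1_centre","caddy","mandarin_1_centre","garlic_1_centre"): print(n,t,[(r["location"],r["conf"],atz(cc,r["location"],.03)) for r in nets.find_in(n,t)[:3]])
E
```

```text
13.0167 pos [ 0.5406 -0.4024  0.2402] F [ 1.2957 -1.057  -1.3035] op 0.6322617913888604
29.99989443080267 [-46.1439  31.526   72.5805  -0.0008  75.0001  28.6009]
top lemon_1_centre [([271.1, 164.8], 0.97, array([ 0.6261, -0.2057,  0.03  ]))]
top caddy [([162.2, 118.8], 0.94, array([0.7515, 0.0875, 0.03  ]))]
top mandarin_1_centre [([308.2, 172.9], 0.95, array([ 0.6049, -0.3042,  0.03  ]))]
top garlic_1_centre [([305.6, 220.7], 0.56, array([ 0.4779, -0.2947,  0.03  ])), ([308.9, 172.0], 0.27, array([ 0.6073, -0.3061,  0.03  ]))]
wrist lemon_1_centre [([210.1, 278.8], 0.74, array([ 0.356 , -0.3789,  0.03  ])), ([129.5, 67.6], 0.56, array([ 0.6288, -0.2067,  0.03  ]))]
wrist caddy [([5.6, 18.8], 0.78, array([ 0.648 , -0.0376,  0.03  ]))]
wrist mandarin_1_centre []
wrist garlic_1_centre [([176.1, 194.5], 0.69, array([ 0.4761, -0.3008,  0.03  ]))]
```

Emit:
{"fn": "move_arm", "kwargs": {"increments": [[0.4, -0.71, 0, 0, 0, 0, 0], [0.4, -0.71, 0, 0, 0, 0, 0], [0.4, -0.71, 0, 0, 0, 0, 0], [0.4, -0.71, 0, 0, 0, 0, 0], [0.4, -0.71, 0, 0, 0, 0, 0], [0.4, -0.71, 0, 0, 0, 0, 0], [0.4, -0.71, 0, 0, 0, 0, 0]]}}

```text
time_s: 14.1
position: [0.5978, -0.1546, 0.2309]
tcp_rot: [[0.963, 0.269, -0.001], [0.269, -0.963, 0.005], [0.001, -0.005, -1.0]]
force: [0.2, -0.7, -1.5]
opening: 0.63
grasp_force: 30.0
```

Emit:
{"fn": "move_arm", "kwargs": {"increments": [[0.4, -0.71, 0, 0, 0, 0.14, 0], [0.4, -0.71, 0, 0, 0, 0.14, 0], [0.4, -0.71, 0, 0, 0, 0.14, 0], [0.4, -0.71, 0, 0, 0, 0.14, 0], [0.4, -0.71, 0, 0, 0, 0.14, 0], [0.4, -0.71, 0, 0, 0, 0.14, 0], [0.4, -0.71, 0, 0, 0, 0.14, 0], [0.4, -0.71, 0, 0, 0, 0.14, 0], [0.4, -0.71, 0, 0, 0, 0.14, 0]]}}

```text
time_s: 14.85
position: [0.6567, 0.0745, 0.2307]
tcp_rot: [[0.985, -0.172, -0.001], [-0.172, -0.985, -0.001], [-0.001, 0.001, -1.0]]
force: [-0.6, -0.4, -1.0]
opening: 0.637
grasp_force: 30.0
```

```bash
python3 - <<'E'
from h import *
s=show(); print(s["grasp_force"],np.degrees(np.arctan2(s["tcp_rot"][1][0],s["tcp_rot"][0][0])))
viewer.capture("scene"); print(nets.find_in("scene","lid")[:1])
E
```

```text
14.85 pos [0.65673686 0.0744509  0.23067399] F [-0.55781391 -0.41740267 -0.97381726] op 0.6371011508575067
29.999813239846844 -9.909332024804
[{'location': [116.2, 205.8], 'conf': 0.87}]
```

Emit:
{"fn": "move_arm", "kwargs": {"increments": [[0, 0, 0.07, 0, 0, 0, 0], [0, 0, 0.14, 0, 0, 0, 0], [0, 0, 0.21, 0, 0, 0, 0], [0, 0, 0.28, 0, 0, 0, 0], [0, 0, 0.34, 0, 0, 0, 0], [0, 0, 0.38, 0, 0, 0, 0], [0, 0, 0.41, 0, 0, 0, 0], [0, 0, 0.43, 0, 0, 0, 0], [0, 0, 0.43, 0, 0, 0, 0]]}}

```text
time_s: 15.7
position: [0.6565, 0.0741, 0.1013]
tcp_rot: [[0.985, -0.174, -0.002], [-0.174, -0.985, 0.0], [-0.002, 0.0, -1.0]]
force: [0.7, 0.9, -1.2]
opening: 0.63
grasp_force: 30.0
```

Emit:
{"fn": "move_arm", "kwargs": {"increments": [[0, 0, 0, 0, 0, 0, 0.9], [0, 0, 0, 0, 0, 0, 0.9], [0, 0, 0, 0, 0, 0, 0.9], [0, 0, 0, 0, 0, 0, 0.9], [0, 0, 0, 0, 0, 0, 0.9], [0, 0, -0.1, 0, 0, 0, 0.9], [0, 0, -0.3, 0, 0, 0, 0.9], [0, 0, -0.5, 0, 0, 0, 0.9], [0, 0, -0.6, 0, 0, 0, 0.9], [0, 0, -0.6, 0, 0, 0, 0.9]]}}

```text
time_s: 16.53
position: [0.6589, 0.0749, 0.2882]
tcp_rot: [[0.985, -0.173, 0.008], [-0.173, -0.985, -0.0], [0.008, -0.001, -1.0]]
force: [0.8, 1.1, -1.0]
opening: 0.897
grasp_force: 0.0
```

Emit:
{"fn": "move_arm", "kwargs": {"increments": [[-0.13, 0, 0, 0, 0, 0, 0.9], [-0.26, 0, 0, 0, 0, 0, 0.9], [-0.39, 0, 0, 0, 0, 0, 0.9], [-0.52, 0, 0, 0, 0, 0, 0.9], [-0.65, 0.1, 0, 0, 0, 0, 0.9], [-0.65, 0.2, 0, 0, 0, 0, 0.9], [-0.65, 0.4, 0, 0, 0, 0, 0.9], [-0.65, 0.6, 0, 0, 0, 0, 0.9], [-0.65, 0.6, 0, 0, 0, 0, 0.9], [-0.65, 0.6, 0, 0, 0, 0, 0.9]]}}

```text
time_s: 17.37
position: [0.4336, -0.0746, 0.2831]
tcp_rot: [[0.984, -0.179, 0.002], [-0.179, -0.984, -0.004], [0.002, 0.004, -1.0]]
force: [0.2, 0.8, 0.5]
opening: 0.894
grasp_force: 0.0
```

```bash
python3 - <<'E'
from h import *
np.set_printoptions(precision=3,suppress=True)
s=show()
for n in("top","scene"):
  c=viewer.capture(n)
  for t,z in(("lemon_1_centre",.06),("lid",.2),("pedal_tread",.049),("mandarin_1_centre",.029),("garlic_1_centre",.025)): print(n,t,[(r["location"],r["conf"],atz(c,r["location"],z)) for r in nets.find_in(n,t)[:4]])
  I=c["image"].astype(int)
  for r in nets.find_in(n,"lemon_1_centre")[:4]: x,y=map(int,r["location"]); print(I[y-2:y+3,x-2:x+3].mean((0,1)))
E
```

```text
17.3667 pos [ 0.434 -0.075  0.283] F [0.169 0.833 0.453] op 0.8941415862697853
top lemon_1_centre [([164.4, 147.5], 0.92, array([0.663, 0.072, 0.06 ])), ([337.6, 261.2], 0.73, array([ 0.374, -0.369,  0.06 ])), ([269.4, 163.3], 0.73, array([ 0.623, -0.199,  0.06 ]))]
top lid [([163.3, 79.3], 0.91, array([0.788, 0.053, 0.2  ])), ([161.8, 147.0], 0.55, array([0.626, 0.049, 0.2  ]))]
top pedal_tread []
top mandarin_1_centre [([308.2, 173.3], 0.56, array([ 0.604, -0.304,  0.029]))]
top garlic_1_centre [([309.0, 226.4], 0.65, array([ 0.463, -0.304,  0.025]))]
[  0.   203.84 238.48]
[ 41.44 132.96 111.92]
[133.6   58.68 141.08]
scene lemon_1_centre [([176.8, 248.4], 0.81, array([0.663, 0.073, 0.06 ])), ([244.4, 195.0], 0.55, array([ 0.597, -0.188,  0.06 ])), ([338.6, 188.3], 0.51, array([ 0.353, -0.351,  0.06 ]))]
scene lid [([134.4, 191.1], 0.65, array([0.795, 0.048, 0.2  ]))]
scene pedal_tread [([219.3, 285.7], 0.94, array([0.503, 0.111, 0.049]))]
scene mandarin_1_centre []
scene garlic_1_centre [([296.2, 194.7], 0.73, array([ 0.469, -0.295,  0.025]))]
[127.72 244.2  247.  ]
[195.68 103.08 201.88]
[122.16 223.32 104.36]
```

The yellow lemon lies inside the caddy, at (0.663, 0.072) in both views. The lid is open, and the mandarin and garlic have not moved.

```bash
python3 -c "
from rig import workorder; print(workorder.hand_in())"
```

```text
the job is handed in; nothing more can be done
None
```

The job is handed in: the pedal was pressed to its stop and released, the lemon is in the caddy with the lid standing open, and the mandarin and garlic are where they were, at about 17 s of the allowed 48 s.

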